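Run a test block up to preload on a hardness tester

TASK

Set the preload on the hardness tester: push the spokes of its capstan handwheel round with one finger, clockwise seen from above, so that the anvil rises and the test block lying on it comes up against the indenter, and stop when the pointer of the preload dial stands on the heavy mark at 12 o'clock. Do not run the pointer past the mark, do not force the machine, leave the block lying where it is on the anvil and leave the other things on the bench alone.

Things in the scene. Friction and masses are not known exactly. Their poses are not given: they have to be found in the camera images.
- tester: white C-shaped bench hardness tester, fixed. Origin on the bench under the screw axis; x to its right, y to its rear, z up, for a person before its front. In mm: base x ±95, y -100 to 320, top z 115; in front of it a sloping console, y -260 to -100; column x ±75, y 140 to 320; head x ±65, y -80 to 320, z 345 to 580, overhanging the capstan: reach the spokes beside it, fingers slanting in under it
- capstan_centre (a point): point on the capstan's vertical axis at spoke height, 155 mm over the bench (fixed). Steel hub 68 mm across, z 130 to 174; four level round steel spokes 14 mm thick, 90 degrees apart, bare from 34 to 102 mm from the axis, each ending in a bright 28 mm metal ball centred 116 mm from the axis. 33 mm of free height under the spokes, above the base
- capstan (a joint): angle of the capstan (rad), growing clockwise seen from above; at 0 the spokes lie along the tester's x and y axes. 1 rad clockwise raises the anvil 1.6 mm. It has friction of about 0.3 N m (some 4 N at 80 mm from the axis) and stays where it is left
- anvil_top (a point): centre of the flat top of the anvil, a steel disc 62 mm across and 17 mm thick on the elevating screw; 262 mm above the bench at capstan angle 0
- test_block: loose round steel test block, 60 mm across, 15 mm thick, 0.33 kg, lying on the anvil; origin at the centre of its underside
- indenter_tip (a point): flat 9 mm tip of the indenter, on the axis below the head's nose; at rest 281.5 mm above the bench. The block meets it after 1 to 6 mm of rise
- indenter: steel indenter, 24 mm thick, spring-loaded: it is pushed up 0 to 5 mm by the block, about 13 N per mm; moves up only. Its origin is at the tester's origin plus that rise
- preload_pointer (a joint): angle (rad) of the black pointer on the white preload dial, 112 mm across, on the console, sloping 22 degrees down to the front (centre at x 0, y -184, z 95 mm of the tester). 0 at rest (8 o'clock), growing clockwise; 2.09 = on the heavy mark, pointing to the tester's rear. Geared to the indenter, 0.87 rad per mm: about 1.25 rad per rad of capstan once the block bears
- spare_block: bystander: loose steel disc 64 mm across, 12 mm high, on the bench; origin at the centre of its underside
- vee_anvil: bystander: loose dark steel vee anvil, 48 mm across, about 60 mm high, standing on its stem; origin at the centre of its underside
- indenter_case: bystander: small closed wooden case 75 x 110 x 38 mm high, loose on the bench; origin at the centre of its underside

How it is judged:
On the way:
1. the test block has been brought up to bear on the indenter (contact force between test_block and indenter above 1 N and value of joint preload_pointer above 0.15 rad), for 0.1 s.
At the end, for the whole second after the job is handed in: the preload pointer stands within 0.2 rad (11 degrees) of the heavy mark, between 1.89 and 2.29 rad; the block lies flat on the anvil within 12 mm of its centre and bears on the indenter with more than 8 N; the capstan is at rest; spare block, vee anvil and case are within 15 mm of where they stood (value of joint preload_pointer between 1.89 and 2.29 rad and contact force between test_block and indenter above 8 N and horizontal distance between test_block and anvil_top below 0.012 m and z of test_block in the frame of anvil_top below 0.003 m and angle between test_block's own z axis and vertical below 0.06 rad and not (velocity of joint capstan above 0.05 rad/s) and not (velocity of joint capstan below -0.05 rad/s) and distance of each of spare_block, vee_anvil, indenter_case from where it was at the start of the episode below 0.015 m); the robot touches nothing.
It fails at once if the pointer was run more than 0.45 rad (26 degrees) past the mark (value of joint preload_pointer above 2.54 rad).
It fails at once if the test block was touched by the fingers (contact force between the fingers and test_block above 0.5 N).
It fails at once if the test block was shifted more than 15 mm off the anvil's centre or lifted off the anvil (horizontal distance between test_block and anvil_top above 0.015 m or z of test_block in the frame of anvil_top above 0.006 m).
It fails at once if the machine was forced: more than 40 N from the fingers or arm (contact force between any of the fingers, the arm and tester above 40 N).
It fails at once if a bystander was moved more than 30 mm (distance of any of spare_block, vee_anvil, indenter_case from where it was at the start of the episode above 0.03 m).
It also fails if it takes over 72 s, if anything falls off the work surface, if the arm or the gripper's body presses on something with over 40 N, if the wrist force passes 120 N, or if a joint passes its speed limit or range.

ROBOT

A 7-joint arm with a two-finger parallel gripper is mounted at the origin on the work surface. World frame = base frame: x ahead of the robot, y to its left, z up, the work surface at z = 0. Lengths are in m, angles in rad, forces in N, time in s.
With the tool pointing down it reaches from about 0.4 to 0.925 m from the base axis. Payload 5.6 kg.
Tool frame: the origin (TCP) lies on the mounting face of the last link; the fingertips stand 173 mm ahead of it and the grasp point (between the pads) lies 155 mm ahead of it; z points along the fingers, y is the line along which they close (so a half turn about z gives the same grasp; the last joint's range is limited). The gripper opens to 85 mm and grips with 20 to 120 N. Pads are 22 mm wide; open, the fingers measure 114 mm over their backs; the gripper's body (76 mm by 85 mm) begins 54 mm behind the grasp point. The pads swing forward as they close: fully open they stand 13 mm farther back than shut.
Start: joints at [-1.217, 0.468, -0.012, 1.603, 0.006, 1.071, -0.056], TCP at [0.251, 0.599, 0.405] pointing down, gripper open.
Joint ranges: [-2.53, 2.53], [-0.31, 2.02], [-1.57, 1.55], [0.28, 2.44], [-1.29, 4.43], [0.15, 1.84], [-2.92, 2.92]. Speed limits (rad/s): [2.57, 2.57, 3.14, 3.14, 3.14, 3.14, 3.14].

INTERFACE

Orientations are given as a rotation vector (axis times angle).
In Python, from bench import robot gives the robot as it stands.
- The arm moves only by the tool play_rows, never from a script. Its argument "plan" is one flat list of numbers, 4 for each row, row after row: the shift along the tool's x, y, z in cm, then the turn about the tool's z in rad. A call has 1 to 12 rows; each row is the pose to reach, as a shift and turn from the pose commanded when the call began, along the tool's axes at that moment; what a row does not reach only later rows make up. A row lasts 1/12 s, in which the tool goes at most 41.7 mm and 7.16 degrees, less where a joint would pass 70% of its speed; a pose out of reach is approached as far as the arm can. A call with a gripper value outside its range is refused whole. "grip" is the opening, from -1 (shut) to 1 (fully open), set as the call begins (left out, the last holds). The fingers move at their own pace and stop on an object; the grip force is fixed at half the most. Time passes only in rows, so rows that repeat a pose let the fingers close. It gives the time, the measured TCP pose, the force, the opening and the grip force at its end, in the units of the state.
- robot.read_state(): the state, without advancing time (a new reading comes with each control period).
- robot.get_image(name): name is "scene" or "side" or "wrist"; returns a dict with "color" (400x640x3 uint8, red, green, blue), "camera_matrix" (3x3 intrinsics, pixels), "dist_coeffs" ([k1, k2, p1, p2, k3] as OpenCV has them; the pictures are not rectified), "R" (3x3) and "t" (3): a world point X has camera coordinates R X + t; the wrist camera has in their place "hand_eye" (4x4, takes a point from camera to tool coordinates, whose origin is the TCP and whose axes are the flange's). Camera axes: x right, y down, z forward; pixel columns grow to the right and rows downward; lengths in m; the calibration is good to about 2 mm. A picture is of the moment at which its call begins: read the wrist's pose just before it. There is no depth.
- robot.sign_off(): hands the job in; it is judged then, once.
Trained networks look in a picture, given as the dict that the camera call returned (one of the last four; its "shot" number tells which), for a name from the list of things; names that differ only in an ending like _2 or _b are one class to them, and where a whole thing is asked for, a point or a joint stands for the part that bears it (a point fixed in the world has none). Each returns a list of dicts, best first, with "p" (0 to 1); they miss things now and then, are a little off and sometimes report something else, mostly with a low value. They report only what shows in the picture. A call takes as long as a camera call.
- robot.boxes_of(picture, name): "rect" ([left, top, right, bottom] in pixels, round what is visible of it).
- robot.silhouettes(picture, name): "region" (400x640 bool, what is visible of it) and "rect" ([left, top, right, bottom] in pixels, round what is visible of it).
The state is a dict: "time_s": time; "joint_pos": joint angles; "dq": joint speeds; "tau": joint torques, N m; "position": TCP position; "eef_rot": TCP orientation; "wrist_force": force on the tool from outside, world axes, zero at the start; "torque": the same for the moment, N m; "gripper_width": finger opening in m; "finger_force": force on a finger pad.
Only numpy, scipy, OpenCV 4.12 (cv2) and the standard library are available. Lean on these libraries where they do the work, as an engineer would, in place of code of your own. Each camera call takes 0.05 s, during which the arm holds its last target. There are 200 camera calls.

## Working session

There is one attempt and no reset: what is moved stays moved. The work goes in short steps, Python scripts to look and compute and a tool call to move; the robot and the scene stay as the last step left them, time stands still between calls to the robot, and variables do not carry over. Pictures are saved under pics/ and viewed, at most 10 in all, crops included, and the job is handed in when it is done.

Besides the shell and the picture viewer there is one more tool, called after "Call:" as a command line: name --argument value ..., lists and objects as JSON in quotes. play_rows: Moves the arm, as the interface text tells. Its arguments: {"type":"object","properties":{"plan":{"type":"array"},"grip":{"type":"number"}},"required":["plan"]}

```bash
mkdir -p pics; ls; python3 - <<'E'
from bench import robot
import cv2,numpy as np
s=robot.read_state();print({k:np.round(v,3).tolist() for k,v in s.items()})
for n in ["scene","side"]:
    p=robot.get_image(n);cv2.imwrite(f"pics/{n}0.png",p["color"][:,:,::-1])
    print(n,p["camera_matrix"].round(1).tolist(),p["dist_coeffs"],p["R"].round(3).tolist(),p["t"].round(3))
    for t in ["tester","capstan","preload_pointer","test_block","indenter","anvil_top","spare_block","vee_anvil","indenter_case"]:
        try:
            print(t,[(np.round(d["rect"]).tolist(),round(d["p"],2)) for d in robot.boxes_of(p,t)[:3]])
        except Exception as e: print(t,e)
print(robot.read_state()["time_s"])
E
```

```text
pics
{'time_s': 0.0, 'joint_pos': [-1.217, 0.468, -0.012, 1.604, 0.006, 1.071, -0.056], 'dq': [-0.001, -0.0, 0.001, 0.001, 0.002, -0.001, -0.002], 'tau': [-0.0, -53.238, 0.022, -25.13, 0.012, 0.008, 0.0], 'position': [0.251, 0.599, 0.404], 'eef_rot': [-0.619, -3.08, 0.003], 'wrist_force': [0.335, 0.053, 0.325], 'torque': [0.021, -0.016, -0.003], 'finger_force': 0.0, 'gripper_width': 0.085}
scene [[388.1, 0.0, 322.8], [0.0, 388.1, 203.1], [0.0, 0.0, 1.0]] [0.02649105 0.         0.         0.         0.        ] [[0.396, -0.918, 0.009], [-0.88, -0.382, -0.282], [0.262, 0.103, -0.959]] [-0.332  0.423  1.055]
tester [([146.0, 1.0, 414.0, 239.0], 0.83)]
capstan [([272.0, 154.0, 370.0, 207.0], 0.57)]
preload_pointer []
test_block []
indenter []
anvil_top []
spare_block [([220.0, 210.0, 243.0, 233.0], 0.79)]
vee_anvil [([193.0, 198.0, 212.0, 212.0], 0.51)]
indenter_case [([404.0, 249.0, 450.0, 281.0], 0.64)]
side [[376.5, 0.0, 321.8], [0.0, 376.5, 196.9], [0.0, 0.0, 1.0]] [-0.0881763  0.         0.         0.         0.       ] [[-0.015, -1.0, 0.016], [-0.73, -0.0, -0.683], [0.683, -0.022, -0.73]] [-0.137  0.49   0.905]
tester [([170.0, 43.0, 388.0, 237.0], 0.71)]
capstan [([268.0, 156.0, 342.0, 210.0], 0.68)]
preload_pointer [([298.0, 145.0, 315.0, 160.0], 0.54)]
test_block [([298.0, 147.0, 317.0, 161.0], 0.55)]
indenter [([294.0, 155.0, 315.0, 179.0], 0.2)]
anvil_top [([296.0, 154.0, 315.0, 180.0], 0.68)]
spare_block [([234.0, 258.0, 253.0, 274.0], 0.83)]
vee_anvil [([234.0, 256.0, 253.0, 276.0], 0.52), ([212.0, 246.0, 221.0, 259.0], 0.48)]
indenter_case [([400.0, 219.0, 440.0, 256.0], 0.8)]
1.0
```

View pics/scene0.png

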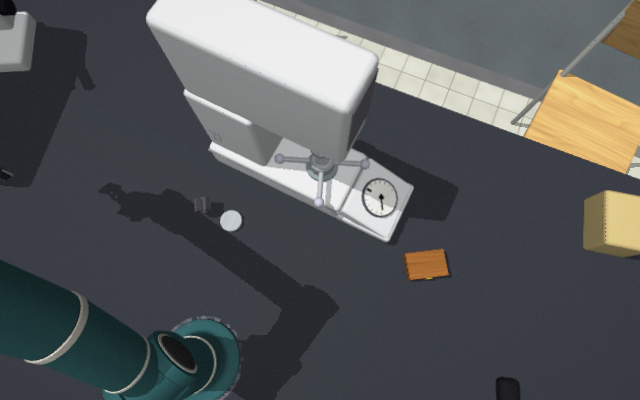

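View pics/side0.png

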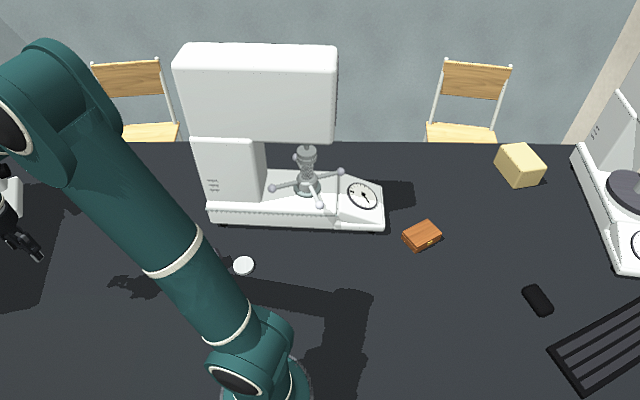

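```bash
python3 - <<'E'
import cv2
a=cv2.imread("pics/scene0.png")[125:255,200:420];b=cv2.imread("pics/side0.png")[130:245,195:395]
cv2.imwrite("pics/scene0c.png",cv2.resize(a,None,fx=3.6,fy=3.6,interpolation=3))
cv2.imwrite("pics/side0c.png",cv2.resize(b,None,fx=4,fy=4,interpolation=3))
E
```

```text
(no output)
```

View pics/scene0c.png

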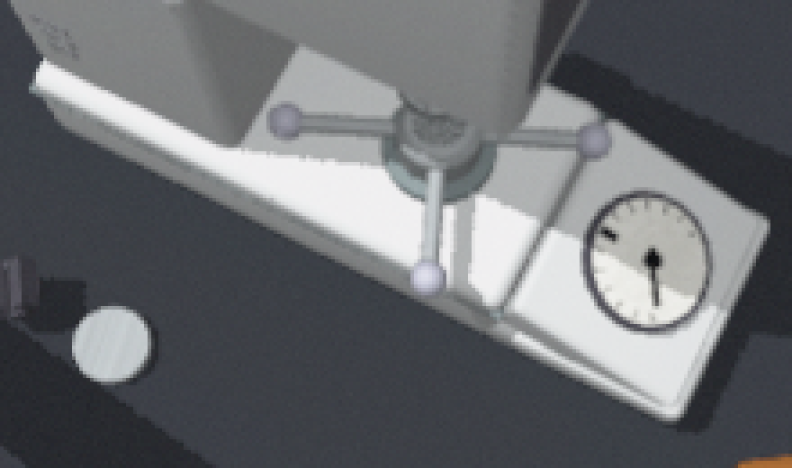

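View pics/side0c.png

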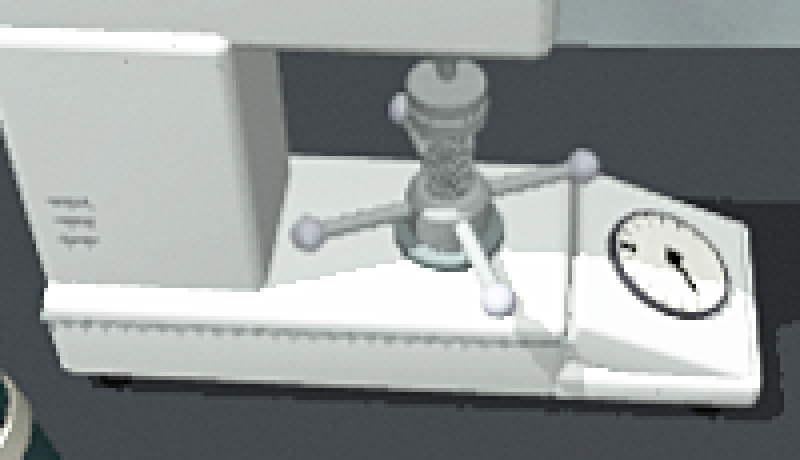

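```bash
cat > h.py <<'E'
import numpy as np,cv2
from scipy.optimize import least_squares
def proj(p,X):
    X=np.atleast_2d(np.asarray(X,float))
    return cv2.projectPoints(X,cv2.Rodrigues(np.asarray(p["R"],float))[0],np.asarray(p["t"],float),np.asarray(p["camera_matrix"],float),np.asarray(p["dist_coeffs"],float))[0][:,0]
def T(q,P):  # tester->world
    c,s=np.cos(q[2]),np.sin(q[2]);P=np.atleast_2d(np.asarray(P,float))
    return np.c_[q[0]+c*P[:,0]-s*P[:,1],q[1]+s*P[:,0]+c*P[:,1],P[:,2]]
def ball(a,k): t=-a+k*np.pi/2; return [.116*np.cos(t),.116*np.sin(t),.155]
E
python3 - <<'E'
from h import *
from bench import robot
import pickle
P={n:robot.get_image(n) for n in("scene","side")}
pickle.dump({n:{k:v for k,v in P[n].items() if k!="color"} for n in P},open("cams.pkl","wb"))
c=lambda s,o,L:[((u+.5)/s-.5+o[0],(v+.5)/s-.5+o[1]) for u,v in L]
# order: k=1 rear,3 front,2 left,(0 right), dial
A=c(3.6,(200,125),[(285,120),(595,141),(428,277),(652,258)]);B=c(4,(195,130),[(309,234),(583,165),(499,298),(399,106),(673,257)])
D=[0,-.184,.095]
def f(q):
    S=T(q,[ball(q[3],k) for k in(1,3,2)]+[D]);W=T(q,[ball(q[3],k) for k in(1,3,2,0)]+[D])
    return np.r_[(proj(P["scene"],S)-A).ravel(),(proj(P["side"],W)-B).ravel()]
for z in(0.,-.3,.3):
    r=least_squares(f,[.6,.1,z,0.]);print(r.x.round(4),r.cost,r.fun.round(1))
q=least_squares(f,[.6,.1,0,0.]).x;np.save("q.npy",q)
# free triangulation check of left ball & dial
for i,j,n in((2,2,"left"),(3,4,"dial"),(0,0,"rear")):
    g=least_squares(lambda X:np.r_[(proj(P["scene"],X)-A[i]).ravel(),(proj(P["side"],X)-B[j]).ravel()],[.6,.1,.1]);print(n,g.x.round(4),g.cost.round(2))
print("pred balls",T(q,[ball(q[3],k) for k in range(4)]).round(3))
E
```

```text
[ 0.604  -0.0958 -0.0487 -0.3954] 2.7602402899235376 [ 0.1 -0.  -0.8 -0.8  0.2 -0.2 -0.6 -0.6  0.2 -0.   0.1  0.1  0.3  0.5
  1.5  0.8 -0.2  0.4]
[ 0.604  -0.0958 -0.0487 -0.3954] 2.7602402899209184 [ 0.1 -0.  -0.8 -0.8  0.2 -0.2 -0.6 -0.6  0.2 -0.   0.1  0.1  0.3  0.5
  1.5  0.8 -0.2  0.4]
[ 0.604  -0.0958 -0.0487 -0.3954] 2.760240289924313 [ 0.1 -0.  -0.8 -0.8  0.2 -0.2 -0.6 -0.6  0.2 -0.   0.1  0.1  0.3  0.5
  1.5  0.8 -0.2  0.4]
left [ 0.4931 -0.1349  0.159 ] 0.05
dial [ 0.5932 -0.2809  0.0985] 0.1
rear [0.5646 0.0136 0.1547] 0.01
pred balls [[ 0.713 -0.056  0.155]
 [ 0.565  0.013  0.155]
 [ 0.495 -0.135  0.155]
 [ 0.643 -0.205  0.155]]
```

```bash
cat >> h.py <<'E'
from scipy.spatial.transform import Rotation as Ro
import os
q=np.load("q.npy") if os.path.exists("q.npy") else None
def dtool(s,W):   # world TCP targets -> cm in tool axes from current pose
    R=Ro.from_rotvec(s["eef_rot"]).as_matrix()
    return ((np.atleast_2d(W)-s["position"])@R*100).round(1)
def status(s):
    R=Ro.from_rotvec(s["eef_rot"]).as_matrix()
    c,sn=np.cos(q[2]),np.sin(q[2]);d=np.array(s["position"])[:2]-q[:2]
    print("t",round(s["time_s"],2),"tester xyz mm",np.round([1e3*(c*d[0]+sn*d[1]),1e3*(-sn*d[0]+c*d[1]),1e3*s["position"][2]],1),
     "turn needed",round(float(np.arctan2(R[1,1],R[0,1])-q[2]),3),"tool z",R[:,2].round(3),"F",np.round(s["wrist_force"],1),"w",s["gripper_width"])
def fing(phi,r,s): # TCP tester xy for spoke at phi, finger at r, standoff s
    d=np.array([-np.cos(phi),np.sin(phi)]);t=np.array([np.sin(phi),np.cos(phi)])
    return r*d-s*t-[.050,0]
E
python3 - <<'E'
from h import *
from bench import robot
s=robot.read_state();status(s)
W=np.vstack([[.34,.42,.42],[.43,.25,.42],[.43,.05,.42],T(q,[[-.20,-.10,.40]])])
print(dtool(s,W),W)
E
```

```text
t 1.1 tester xyz mm [-386.2  677.3  404.7] turn needed 1.223 tool z [ 0. -0. -1.] F [ 0.5 -0.6  0.7] w 0.08574082812025711
[[-15.1 -13.1  -1.5]
 [-30.  -25.3  -1.5]
 [-37.7 -43.8  -1.5]
 [-44.  -66.7   0.5]] [[ 0.34        0.42        0.42      ]
 [ 0.43        0.25        0.42      ]
 [ 0.43        0.05        0.42      ]
 [ 0.39937015 -0.18598395  0.4       ]]
```

Call:
play_rows --plan '[-3,-2.6,-0.3,0.1,-6,-5.2,-0.6,0.2,-9,-7.9,-0.9,0.3,-12,-10.5,-1.2,0.4,-15,-13.1,-1.5,0.5,-18,-15.5,-1.5,0.6,-21,-18,-1.5,0.7,-24,-20.4,-1.5,0.8,-27,-22.9,-1.5,0.9,-30,-25.3,-1.5,1.0,-31.5,-29,-1.5,1.1,-33,-32.7,-1.5,1.22]' --grip 1

```text
time_s: 2.1
position: [0.4297, 0.1684, 0.4198]
eef_rot: [2.278, 2.163, 0.001]
wrist_force: [0.6, -0.8, -0.6]
gripper_width: 0.0853
finger_force: 0.0
```

```bash
python3 - <<'E'
from h import *
from bench import robot
s=robot.read_state();status(s)
W=np.vstack([[.43,.05,.42],T(q,[[-.20,-.10,.40]])])
print(dtool(s,W),s["position"],s["joint_pos"])
E
```

```text
t 2.1 tester xyz mm [-186.9  255.5  419.8] turn needed -0.003 tool z [ 0.001  0.    -1.   ] F [ 0.6 -0.8 -0.6] w 0.0853432630241154
[[-11.8   0.6  -0. ]
 [-35.6  -1.2   2. ]] [0.42972791 0.16842851 0.41982124] [-0.80528271  0.12079235  0.39171883  2.05117125 -0.05512052  0.97864058
 -0.43722883]
```

Call:
play_rows --plan '[-3.6,-0.2,0,0,-7.2,-0.3,0,0,-10.8,-0.4,0,0,-14.4,-0.6,0,0,-18,-0.8,0,0,-21.6,-0.9,0,0,-25.2,-1,0.5,0,-28.8,-1.2,1,0,-32,-1.2,3,0,-35,-1.2,6,0,-36,-1.2,9,0,-36,-1.2,11,0]'

```text
time_s: 3.1
position: [0.3996, -0.1913, 0.308]
eef_rot: [2.277, 2.164, -0.003]
wrist_force: [0.2, 0.7, -0.2]
gripper_width: 0.0852
finger_force: 0.0
```

```bash
python3 - <<'E'
from h import *
from bench import robot
s=robot.read_state();status(s)
for f in np.radians([-22.7,-10,0,10,20,30,40,50,58]):
    print(round(np.degrees(f)),(1e3*fing(f,.093,.007+.011*np.cos(f)+.0075*abs(np.sin(f)))).round(0))
E
```

```text
t 3.1 tester xyz mm [-199.5 -105.3  308. ] turn needed -0.002 tool z [-0.001 -0.002 -1.   ] F [ 0.2  0.7 -0.2] w 0.08523349675797087
-23 [-128.  -54.]
-10 [-138.  -35.]
0 [-143.  -18.]
10 [-145.   -3.]
20 [-144.   13.]
30 [-141.   29.]
40 [-134.   44.]
50 [-125.   59.]
58 [-116.   69.]
```

Call:
play_rows --plan '[0,2,0.5,0,0,4,1,0,0,6,1,0,1,7,1,0,2,7.2,1,0,3,7.2,1,0,3,7.2,1,0]'

```text
time_s: 3.68
position: [0.4735, -0.1592, 0.2994]
eef_rot: [-2.266, -2.172, -0.001]
wrist_force: [-0.3, 0.4, -0.1]
gripper_width: 0.0854
finger_force: 0.0
```

```bash
python3 - <<'E'
from h import *
from bench import robot
s=robot.read_state();status(s)
I=[robot.get_image(n)["color"][120:260,200:420,::-1] for n in("scene","side")]
cv2.imwrite("pics/c1.png",cv2.resize(np.vstack(I),None,fx=2.1,fy=2.1,interpolation=3))
E
```

```text
t 3.68 tester xyz mm [-127.3  -69.7  299.4] turn needed 0.006 tool z [-0.001  0.002 -1.   ] F [-0.3  0.4 -0.1] w 0.08543614478068737
```

View pics/c1.png

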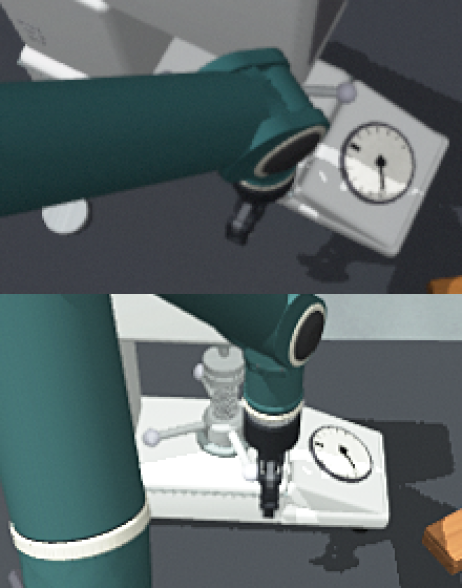

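Call:
play_rows --plan '[-1.3,0,0,0,-1.3,-1.5,0,0,-1.3,-3,0,0,0,-3,0,0,1,-3.3,0,0,2,-3.6,0,0,3,-3.8,0,0,4,-3.9,0,0,5,-3.9,0,0,6,-3.8,0,0,7,-3.6,0,0,7,-3.6,0,0]'

```text
time_s: 4.78
position: [0.4409, -0.0888, 0.2995]
eef_rot: [-2.268, -2.172, -0.0]
wrist_force: [-0.1, -0.2, 0.6]
gripper_width: 0.0852
finger_force: 0.0
```

```bash
python3 - <<'E'
from h import *
from bench import robot
s=robot.read_state();status(s)
I=[robot.get_image(n)["color"][120:260,200:420,::-1] for n in("scene","side")]
cv2.imwrite("pics/c2.png",cv2.resize(np.vstack(I),None,fx=2.1,fy=2.1,interpolation=3))
E
```

```text
t 4.78 tester xyz mm [-163.2   -0.9  299.5] turn needed 0.005 tool z [-0.001  0.001 -1.   ] F [-0.1 -0.2  0.6] w 0.08519241802300308
```

View pics/c2.png

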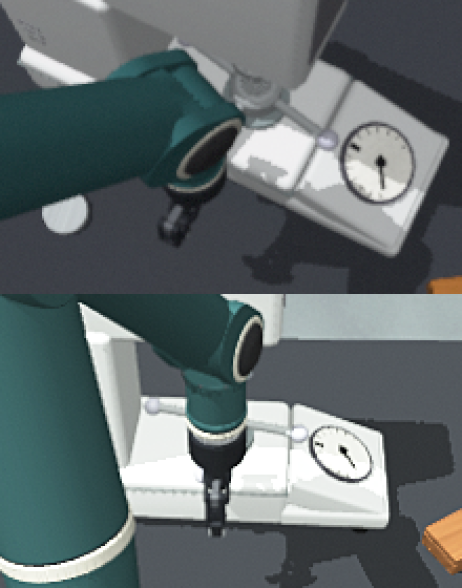

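Call:
play_rows --plan '[0.8,0.2,0,0,1.6,0.4,0,0,2.5,0.8,0,0,3.4,1.3,0,0,4.2,1.8,0,0,5,2.4,0,0,5.8,2.7,0,0,6.5,2.8,0,0,7.1,2.8,0,0,7.1,2.8,0,0,6,1.5,0,0,5,-2,0,0]'

```text
time_s: 5.88
position: [0.4269, -0.0387, 0.3004]
eef_rot: [2.265, 2.17, 0.005]
wrist_force: [-0.7, -1.3, 0.5]
gripper_width: 0.0855
finger_force: 0.0
```

```bash
cat >> h.py <<'E'
def dial(p):
    a=np.radians(np.arange(-180,180,2));r=np.arange(.018,.034,.002)
    A,Rr=np.meshgrid(a,r,indexing="ij");t=np.radians(22)
    X=np.c_[(Rr*np.sin(A)).ravel(),(-.184+Rr*np.cos(A)*np.cos(t)).ravel(),(.095+Rr*np.cos(A)*np.sin(t)).ravel()]
    uv=proj(p,T(q,X)).astype(np.float32)
    g=cv2.remap(cv2.cvtColor(p["color"],cv2.COLOR_RGB2GRAY),uv[:,:1].reshape(A.shape),uv[:,1:].reshape(A.shape),cv2.INTER_CUBIC).astype(float)
    # normalise each angle by local background so that shadows drop out, dark = pointer
    m=g.mean(1);bg=np.array([np.median(np.roll(m,-i)[np.r_[-12:13]]) for i in range(len(m))]);d=np.clip(1-m/bg,0,None)
    i=d.argmax();k=np.arange(-6,7);w=d[(i+k)%len(a)];ang=a[i]+np.radians(2)*(w*k).sum()/w.sum()
    return round((ang+2.094+.5)%(2*np.pi)-.5,3),round(d.max(),2)
E
python3 - <<'E'
from h import *
from bench import robot
s=robot.read_state();status(s)
print([dial(robot.get_image(n)) for n in("scene","side")])
E
```

```text
t 5.88 tester xyz mm [-179.6   48.5  300.4] turn needed 0.006 tool z [ 0.006 -0.002 -1.   ] F [-0.7 -1.3  0.5] w 0.08547303153817846
[(np.float64(-0.112), np.float64(0.57)), (np.float64(-0.126), np.float64(0.59))]
```

Call:
play_rows --plan '[-1,-2.5,0,0,-4.5,-2.5,0,0,-8,-2.5,0,0,-11.5,-2.5,0,0,-15,-2.5,0,0,-15.6,0.5,0,0,-15.6,3.2,0,0,-15.6,3.7,0,0,-15,3.7,0,0,-14.2,3.6,0,0,-13.3,3,0,0,-12.4,2.5,0,0]'

```text
time_s: 6.98
position: [0.4408, -0.1643, 0.2994]
eef_rot: [-2.273, -2.167, 0.002]
wrist_force: [-1.9, -5.0, 1.0]
gripper_width: 0.0854
finger_force: 2.8
```

```bash
python3 - <<'E'
from h import *
from bench import robot
s=robot.read_state();status(s)
print(dial(robot.get_image("scene")))
E
```

```text
t 6.98 tester xyz mm [-159.6  -76.4  299.4] turn needed 0.001 tool z [-0.002 -0.    -1.   ] F [-1.9 -5.   1. ] w 0.08541791075323829
(np.float64(-0.112), np.float64(0.57))
```

Call:
play_rows --plan '[1,0.1,0,0,2,-0.2,0,0,3,-0.4,0,0,4,-0.5,0,0,5,-0.6,0,0,6,-0.6,0,0,7,-0.4,0,0,8,-0.1,0,0,9,0.1,0,0]'

```text
time_s: 7.78
position: [0.4465, -0.0739, 0.2992]
eef_rot: [-2.271, -2.168, 0.002]
wrist_force: [-1.3, -3.3, -1.2]
gripper_width: 0.0857
finger_force: 1.5
```

```bash
python3 - <<'E'
from h import *
from bench import robot
s=robot.read_state();status(s)
print(dial(robot.get_image("scene")))
E
```

```text
t 7.78 tester xyz mm [-158.3   14.2  299.2] turn needed 0.002 tool z [-0.002  0.001 -1.   ] F [-1.3 -3.3 -1.2] w 0.08565139221708584
(np.float64(-0.112), np.float64(0.56))
```

Call:
play_rows --plan '[1,0.4,0,0,1.9,0.8,0,0,2.8,1.4,0,0,3.5,1.9,0,0,4.3,2.3,0,0,5,2.3,0,0,5.6,2.3,0,0,5.6,2.3,0,0,4.5,1.2,0,0,3.5,-2,0,0,3,-4.7,0,0]'

```text
time_s: 8.75
position: [0.4007, -0.0436, 0.2994]
eef_rot: [-2.272, -2.169, 0.001]
wrist_force: [-0.6, 0.6, 0.1]
gripper_width: 0.0855
finger_force: 0.0
```

```bash
python3 - <<'E'
from h import *
from bench import robot
s=robot.read_state();status(s)
p=robot.get_image("scene");print(dial(p));cv2.imwrite("pics/c3.png",p["color"][:,:,::-1])
E
```

```text
t 8.75 tester xyz mm [-205.6   42.3  299.4] turn needed 0.002 tool z [-0.001 -0.    -1.   ] F [-0.6  0.6  0.1] w 0.0854602733245736
(np.float64(-0.111), np.float64(0.57))
```

Call:
play_rows --plan '[-4,0,0,0,-8,0,0,0,-12,0,0,0,-15,0,0,0,-15,3,0,0,-15,6,0,0,-15,6.2,0,0,-14.2,6.2,0,0,-13.3,5.8,0,0,-12.5,5.4,0,0,-11.6,5,0,0,-11.6,5,0,0]'

```text
time_s: 9.8
position: [0.443, -0.16, 0.299]
eef_rot: [-2.269, -2.165, 0.004]
wrist_force: [-6.0, -4.3, 1.2]
gripper_width: 0.085
finger_force: 3.0
```

```bash
python3 - <<'E'
from h import *
from bench import robot
s=robot.read_state();status(s)
print([dial(robot.get_image(n)) for n in("scene","side")])
E
```

```text
t 9.8 tester xyz mm [-157.7  -71.9  299. ] turn needed 0.002 tool z [-0.005  0.002 -1.   ] F [-6.  -4.3  1.2] w 0.08503094129139613
[(np.float64(-0.112), np.float64(0.57)), (np.float64(-0.126), np.float64(0.6))]
```

Call:
play_rows --plan '[1,-0.2,0,0,2,-0.5,0,0,3,-0.6,0,0,4,-0.7,0,0,5,-0.7,0,0,6,-0.7,0,0,7,-0.5,0,0,7,-0.5,0,0]'

```text
time_s: 10.57
position: [0.4452, -0.0882, 0.2996]
eef_rot: [-2.268, -2.173, -0.002]
wrist_force: [1.4, -0.1, 0.7]
gripper_width: 0.0853
finger_force: 0.0
```

```bash
python3 - <<'E'
from h import *
from bench import robot
s=robot.read_state();status(s)
print([dial(robot.get_image(n)) for n in("scene","side")])
E
```

```text
t 10.57 tester xyz mm [-1.590e+02 -1.000e-01  2.996e+02] turn needed 0.006 tool z [ 0.     0.002 -1.   ] F [ 1.4 -0.1  0.7] w 0.08527039046563077
[(np.float64(0.455), np.float64(0.61)), (np.float64(0.532), np.float64(0.6))]
```

```bash
python3 - <<'E'
from h import *
from bench import robot
t=np.radians(22);n=360
g=(np.arange(n)-n/2)/n*.13
X,Y=np.meshgrid(g,-g)
P=np.c_[X.ravel(),(-.184+Y*np.cos(t)).ravel(),(.095+Y*np.sin(t)).ravel()]
o=[]
for c in("scene","side"):
    p=robot.get_image(c);uv=proj(p,T(q,P)).astype(np.float32).reshape(n,n,2)
    o.append(cv2.remap(p["color"],uv[...,0],uv[...,1],cv2.INTER_CUBIC)[:,:,::-1].copy())
    cv2.drawMarker(o[-1],(n//2,n//2),(0,0,255),0,14)
cv2.imwrite("pics/d1.png",np.hstack(o))
E
```

```text
(no output)
```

View pics/d1.png

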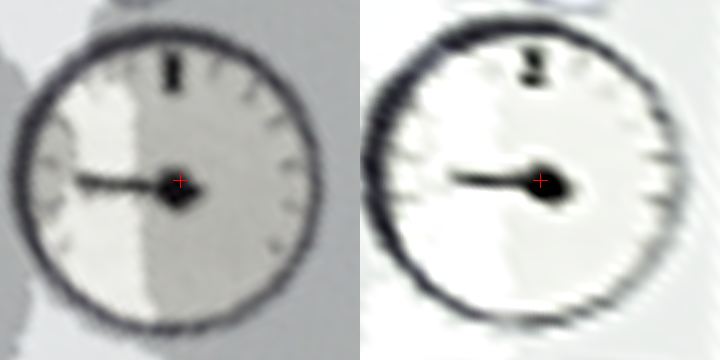

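Call:
play_rows --plan '[0.8,0.1,0,0,1.6,0.2,0,0,2.5,0.6,0,0,3.4,1,0,0,4.2,1.4,0,0,5,2,0,0,5.8,2.3,0,0,6.5,2.4,0,0,7,2.4,0,0,7,2.4,0,0]'

```text
time_s: 11.6
position: [0.4733, -0.0207, 0.2998]
eef_rot: [2.27, 2.17, 0.002]
wrist_force: [0.8, -1.1, 0.3]
gripper_width: 0.0854
finger_force: 0.5
```

```bash
python3 - <<'E'
s=open("h.py").read()
s=s.replace("def dial(p):","def dial(p,c=(0,0),b=0):").replace("X=np.c_[(Rr*np.sin(A)).ravel(),(-.184+Rr*np.cos(A)*np.cos(t)).ravel(),(.095+Rr*np.cos(A)*np.sin(t)).ravel()]",
"Y=c[1]+Rr*np.cos(A);X=np.c_[(c[0]+Rr*np.sin(A)).ravel(),(-.184+Y*np.cos(t)).ravel(),(.095+Y*np.sin(t)).ravel()]").replace("(ang+2.094+.5)","(ang-b+2.094+.5)")
s+='''
def dials(robot): return [float(dial(robot.get_image("scene"),(-.0015,-.0029),-.035)[0]),float(dial(robot.get_image("side"),(0,-.0014),-.067)[0])]
'''
open("h.py","w").write(s)
E
python3 - <<'E'
from h import *
from bench import robot
s=robot.read_state();status(s);print(dials(robot))
E
```

```text
t 11.6 tester xyz mm [-134.2   68.7  299.8] turn needed 0.004 tool z [ 0.002 -0.    -1.   ] F [ 0.8 -1.1  0.3] w 0.08537465761277604
[1.444, 1.549]
```

Call:
play_rows --plan '[-1,-1.2,0,0,-2,-4.5,0,0,-3,-7.2,0,0,-7,-7.2,0,0,-11,-7.2,0,0,-15,-7.2,0,0,-17.7,-7.2,0,0,-17.7,-4,0,0,-17.7,-1,0,0,-17.7,-1,0,0,-16.8,-1,0,0,-16.8,-1,0,0]'

```text
time_s: 12.7
position: [0.4542, -0.1872, 0.299]
eef_rot: [-2.268, -2.17, 0.0]
wrist_force: [0.2, 0.2, -0.6]
gripper_width: 0.0855
finger_force: 0.0
```

```bash
python3 - <<'E'
from h import *
from bench import robot
s=robot.read_state();status(s);print(dials(robot))
E
```

```text
t 12.7 tester xyz mm [-145.1  -98.6  299. ] turn needed 0.005 tool z [-0.002  0.002 -1.   ] F [ 0.2  0.2 -0.6] w 0.08548989804294396
[1.443, 1.548]
```

Call:
play_rows --plan '[0.5,-0.2,0,0,1,-0.4,0,0,1.5,-0.6,0,0,2,-0.8,0,0,2.4,-0.9,0,0,2.4,-0.9,0,0]'

```text
time_s: 13.3
position: [0.4428, -0.1675, 0.2996]
eef_rot: [-2.277, -2.161, 0.008]
wrist_force: [-13.6, -10.8, 7.6]
gripper_width: 0.0855
finger_force: 7.7
```

```bash
python3 - <<'E'
from h import *
from bench import robot
s=robot.read_state();status(s);print(dials(robot))
E
```

```text
t 13.3 tester xyz mm [-157.5  -79.4  299.6] turn needed -0.003 tool z [-0.005 -0.002 -1.   ] F [-13.6 -10.8   7.6] w 0.08548582829212528
[1.637, 1.711]
```

Call:
play_rows --plan '[-1.2,0,0,0,-1.2,0.8,0,0,-0.5,0.8,0,0,0,0.7,0,0,0.4,0.6,0,0,0.8,0.4,0,0,0.8,0.4,0,0]'

```text
time_s: 13.98
position: [0.4501, -0.1562, 0.2993]
eef_rot: [-2.271, -2.169, 0.003]
wrist_force: [-1.8, -4.2, -1.5]
gripper_width: 0.0853
finger_force: 1.9
```

```bash
python3 - <<'E'
from h import *
from bench import robot
s=robot.read_state();status(s);print(dials(robot))
E
```

```text
t 13.98 tester xyz mm [-150.8  -67.8  299.3] turn needed 0.003 tool z [-0.002 -0.    -1.   ] F [-1.8 -4.2 -1.5] w 0.08525709478777166
[1.836, 1.931]
```

Call:
play_rows --plan '[0.3,-0.1,0,0,0.6,-0.2,0,0,0.9,-0.3,0,0,1.1,-0.4,0,0,1.1,-0.4,0,0]'

```text
time_s: 14.5
position: [0.447, -0.1452, 0.2993]
eef_rot: [-2.271, -2.169, 0.002]
wrist_force: [-2.1, -4.0, -0.7]
gripper_width: 0.0854
finger_force: 1.8
```

```bash
python3 - <<'E'
from h import *
from bench import robot
s=robot.read_state();status(s);print(dials(robot))
t=np.radians(22);n=360
g=(np.arange(n)-n/2)/n*.13
X,Y=np.meshgrid(g,-g)
P=np.c_[X.ravel(),(-.184+Y*np.cos(t)).ravel(),(.095+Y*np.sin(t)).ravel()]
o=[]
for c in("scene","side"):
    p=robot.get_image(c);uv=proj(p,T(q,P)).astype(np.float32).reshape(n,n,2)
    o.append(cv2.remap(p["color"],uv[...,0],uv[...,1],cv2.INTER_CUBIC)[:,:,::-1])
cv2.imwrite("pics/d2.png",np.hstack(o))
E
```

```text
t 14.5 tester xyz mm [-154.4  -57.   299.3] turn needed 0.003 tool z [-0.002  0.    -1.   ] F [-2.1 -4.  -0.7] w 0.08540148872633456
[1.967, 2.058]
```

View pics/d2.png

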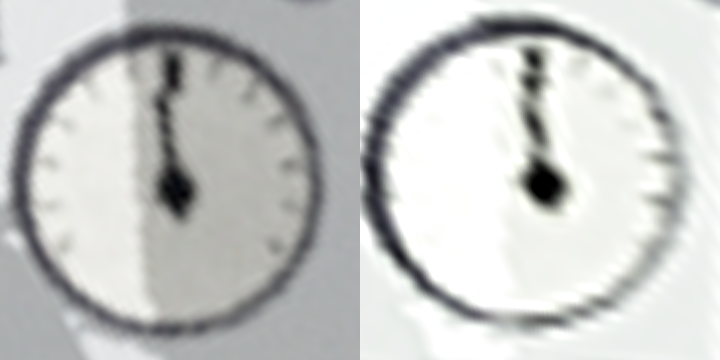

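Call:
play_rows --plan '[0.2,-0.1,0,0,0.5,-0.1,0,0,0.5,-0.1,0,0]'

```text
time_s: 14.95
position: [0.4467, -0.1404, 0.2996]
eef_rot: [-2.271, -2.17, 0.0]
wrist_force: [-2.4, -3.0, -0.0]
gripper_width: 0.0851
finger_force: 1.5
```

```bash
python3 - <<'E'
from h import *
from bench import robot
s=robot.read_state();status(s);print(dials(robot))
E
```

```text
t 14.95 tester xyz mm [-154.9  -52.1  299.6] turn needed 0.003 tool z [-0.  0. -1.] F [-2.4 -3.  -0. ] w 0.08509925338178624
[2.019, 2.108]
```

Call:
play_rows --plan '[-1.5,0,0,0,-3.5,0,0,0,-4.5,-1.5,0,0,-4.5,-5,0,0,-4.5,-7,0,0,-4.5,-7,0,0,-4.5,-7,0,0]'

```text
time_s: 15.63
position: [0.374, -0.1821, 0.2999]
eef_rot: [-2.272, -2.169, -0.003]
wrist_force: [0.3, 0.8, -1.1]
gripper_width: 0.085
finger_force: 0.0
```

```bash
python3 - <<'E'
from h import *
from bench import robot
s=robot.read_state();status(s);d=dials(robot);print(d)
if 1.95<np.mean(d)<2.2 and np.linalg.norm(s["wrist_force"])<3: print(robot.sign_off())
E
```

```text
t 15.63 tester xyz mm [-225.5  -97.3  299.9] turn needed 0.002 tool z [ 0.001  0.002 -1.   ] F [ 0.3  0.8 -1.1] w 0.08500373725855079
[2.02, 2.102]
the job is handed in; nothing more can be done
None
```

The job is handed in at 15.6 s: the preload pointer read 2.02 and 2.10 rad in the two cameras (heavy mark at 2.09), and the finger was backed clear of the machine. The bystanders and the block's place on the anvil were not re-checked at the end.

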